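# Find the grinding jar with the ball left in it

### The job

Check the three closed steel grinding jars in the rack, because a ball was left in one of them: working along from the robot's left to its right, lift each jar clear of the rack, give it a brisk shake to feel whether it rattles, and lay it back in its own saddle before taking the next. Then take the one that rattles by its body, not by its lid, and hold it out over the steel bowl: level, lid pointing away from the robot and over the middle of the bowl, about a hand's breadth above the rim, so that I can unscrew the lid and let the ball drop out. Finish while still holding it there, with the other two jars back in their saddles, and leave the bowl and the glassware where they are.

Things in the scene. Friction and masses are not known exactly. Their poses are not given: they have to be found in the camera images.
- rack: Fixed white plastic jar rack on the bench: base plate 100 mm (its x) by 300 mm (its y), 10 mm thick, with three grey saddles 100 mm apart along its y. Origin: centre of its underside, on the bench. Its x points from the robot's side to the far side, along the jars; turned up to 15 degrees about vertical.
- bowl: Loose low round bowl of bare steel, 150 mm across the rim, 45 mm high, 450 g, beyond the rack. Origin: centre of its underside, on the bench; its axes are parallel to the world's.
- beaker: Bystander: glass beaker, 70 mm across, 85 mm high, on the robot's left. Origin: centre of its underside.
- vial: Bystander: brown glass sample vial with a white cap, 28 mm across, 55 mm high, on the robot's left. Origin: centre of its underside.
- wash_bottle: Bystander: white wash bottle with a bent spout, 72 mm across, 200 mm high, on the robot's right. Origin: centre of its underside.
- jar_left_mid (a point): Mid-length, on the axis, of the jar starting in the left (+y) saddle seen from the robot. Closed opaque steel cylinder lying level, 100 mm long, like the other two. Its x runs along the axis to the lid (away from the robot at the start), z is up at the start. Body 50 mm across from -50 to +20 mm along x, ribbed lid 53 mm across from +20 to +50 mm. Grip from above across the body, about 15 mm footward of here, 30 to 80 N.
- jar_left_lid (a point): Centre of the outer end face of the lid of the left jar, 50 mm along its x from the jar's middle.
- cradle_left (a point): Place of the middle of the left jar in the rack: on the jar's axis, 48 mm above the bench, x along the saddle. The saddle holds the jar from below by two sloping cheeks, 15 mm and more below the axis, within 24 mm either side of it, from -42 to +18 mm along x; a jar let go a few mm above settles into it.
- jar_middle_mid (a point): Mid-length, on the axis, of the jar starting in the middle saddle seen from the robot. Same shape and axes as the left jar. Empty jars weigh 315 to 605 g, differing, so weight does not tell. Inside each: a closed bore 36 mm wide from -42 to +42 mm along x.
- jar_middle_lid (a point): Centre of the outer end face of the lid of the middle jar, 50 mm along its x from the jar's middle.
- cradle_middle (a point): Place of the middle of the middle jar in the rack: on the jar's axis, 48 mm above the bench, x along the saddle. Saddle as on the left.
- jar_right_mid (a point): Mid-length, on the axis, of the jar starting in the right (-y) saddle seen from the robot. Same shape and axes. One of the three, any of them, holds a loose tungsten-carbide ball, 30 mm across, 220 g, that can run 54 mm along the bore: it knocks on the ends when the jar is jerked along its axis and rolls to the low end when it is tipped. The two empty jars move as one solid piece.
- jar_right_lid (a point): Centre of the outer end face of the lid of the right jar, 50 mm along its x from the jar's middle.
- cradle_right (a point): Place of the middle of the right jar in the rack: on the jar's axis, 48 mm above the bench, x along the saddle. Saddle as on the left.
Mind the look-alikes: they are no part of the job. What is shaped like the part that bears jar_right_mid but green or yellow is not meant.

How it is judged:
On the way, in this order (a step that is already met when the one before it is completed fails the run):
1. the left jar, gripped and clear of the rack, is shaken briskly (height (world z) of jar_left_mid above 0.08 m and contact force between the fingers and jar_left above 2 N and (linear speed of jar_left above 0.2 m/s or angular speed of jar_left above 1 rad/s)), for 0.04 s.
2. the middle jar, gripped and clear of the rack, is shaken briskly, the jars before it back in their saddles (height (world z) of jar_middle_mid above 0.08 m and contact force between the fingers and jar_middle above 2 N and (linear speed of jar_middle above 0.2 m/s or angular speed of jar_middle above 1 rad/s) and distance between jar_left_mid and cradle_left below 0.02 m and angle between the x axis of jar_left_mid and the x axis of cradle_left, either way round below 0.15 rad), for 0.04 s.
3. the right jar, gripped and clear of the rack, is shaken briskly, the jars before it back in their saddles (height (world z) of jar_right_mid above 0.08 m and contact force between the fingers and jar_right above 2 N and (linear speed of jar_right above 0.2 m/s or angular speed of jar_right above 1 rad/s) and distance between jar_left_mid and cradle_left below 0.02 m and angle between the x axis of jar_left_mid and the x axis of cradle_left, either way round below 0.15 rad and distance between jar_middle_mid and cradle_middle below 0.02 m and angle between the x axis of jar_middle_mid and the x axis of cradle_middle, either way round below 0.15 rad), for 0.04 s.
At the end, for the whole second after the job is handed in: Rattling jar held still by its body (grip at most 14 mm lidward of its middle), 100-260 mm up, level within 15 deg, lid end within 45 mm of the bowl centre, its middle 10 mm or more robotward of that; others at rest within 20 mm, 0.15 rad of their places; bowl moved under 20 mm (((distance between ball and jar_left_mid below 0.05 m and contact force between the fingers and jar_left above 2 N and height (world z) of jar_left_mid between 0.1 and 0.26 m and angle between jar_left_mid's own x axis and vertical between 1.31 and 1.83 rad and horizontal distance between jar_left_lid and bowl below 0.045 m and x of jar_left_mid in the frame of bowl below -0.01 m and x of the grasp point in the frame of jar_left_mid below 0.014 m and linear speed of each of jar_left, jar_middle, jar_right below 0.03 m/s and distance between jar_middle_mid and cradle_middle below 0.02 m and angle between the x axis of jar_middle_mid and the x axis of cradle_middle, either way round below 0.15 rad and distance between jar_right_mid and cradle_right below 0.02 m and angle between the x axis of jar_right_mid and the x axis of cradle_right, either way round below 0.15 rad) or (distance between ball and jar_middle_mid below 0.05 m and contact force between the fingers and jar_middle above 2 N and height (world z) of jar_middle_mid between 0.1 and 0.26 m and angle between jar_middle_mid's own x axis and vertical between 1.31 and 1.83 rad and horizontal distance between jar_middle_lid and bowl below 0.045 m and x of jar_middle_mid in the frame of bowl below -0.01 m and x of the grasp point in the frame of jar_middle_mid below 0.014 m and linear speed of each of jar_middle, jar_left, jar_right below 0.03 m/s and distance between jar_left_mid and cradle_left below 0.02 m and angle between the x axis of jar_left_mid and the x axis of cradle_left, either way round below 0.15 rad and distance between jar_right_mid and cradle_right below 0.02 m and angle between the x axis of jar_right_mid and the x axis of cradle_right, either way round below 0.15 rad) or (distance between ball and jar_right_mid below 0.05 m and contact force between the fingers and jar_right above 2 N and height (world z) of jar_right_mid between 0.1 and 0.26 m and angle between jar_right_mid's own x axis and vertical between 1.31 and 1.83 rad and horizontal distance between jar_right_lid and bowl below 0.045 m and x of jar_right_mid in the frame of bowl below -0.01 m and x of the grasp point in the frame of jar_right_mid below 0.014 m and linear speed of each of jar_right, jar_left, jar_middle below 0.03 m/s and distance between jar_left_mid and cradle_left below 0.02 m and angle between the x axis of jar_left_mid and the x axis of cradle_left, either way round below 0.15 rad and distance between jar_middle_mid and cradle_middle below 0.02 m and angle between the x axis of jar_middle_mid and the x axis of cradle_middle, either way round below 0.15 rad)) and distance of bowl from where it was at the start of the episode below 0.02 m); the arm keeps its last pose, push and grip.
It fails at once if a bystander (beaker, vial or wash bottle) is disturbed (distance of any of beaker, vial, wash_bottle from where it was at the start of the episode above 0.03 m).
It fails at once if a jar is dropped or laid down off its cradle (height (world z) of any of jar_left_mid, jar_middle_mid, jar_right_mid below 0.036 m).
It also fails if it takes over 72 s, if anything falls off the work surface, if the arm or the gripper's body presses on something with over 40 N, if the wrist force passes 120 N, or if a joint passes its speed limit or range.

### The arm

A 6-joint arm with a two-finger parallel gripper is mounted at the origin on the work surface. World frame = base frame: x ahead of the robot, y to its left, z up, the work surface at z = 0. Lengths are in m, angles in rad, forces in N, time in s.
With the tool pointing down it reaches from about 0.35 to 0.975 m from the base axis. Payload 4.9 kg.
Tool frame: the origin (TCP) lies at the very end of the fingers, on their centre line; the grasp point (between the pads) lies 19 mm behind it; z points along the fingers, y is the direction in which the jaws open and shut (so a half turn about z gives the same grasp; the last joint's range is limited). The gripper opens to 85 mm and grips with 20 to 120 N. Pads are 22 mm wide; open, the fingers measure 114 mm over their backs; the gripper's body (76 mm by 85 mm) begins 54 mm behind the grasp point. The pads swing forward as they close: fully open they stand 13 mm farther back than shut.
Start: joints at [-1.417, 0.053, 1.613, -0, 1.476, -0.119], TCP at [0.168, -0.602, 0.231] pointing down, gripper open.
Joint ranges: [-3.01, 3.01], [-1.01, 2.22], [0.06, 2.58], [-1.02, 4.17], [0.09, 2.62], [-3.14, 3.14]. Speed limits (rad/s): [2.57, 2.57, 3.14, 3.14, 3.14, 3.14].

### API

Orientations are given as a unit quaternion [x, y, z, w].
In Python, from rig import robot gives the robot as it stands.
- The arm moves only by the tool move_arm, never from a script. Its argument "series" is a list of rows, each a list of 7 numbers: the finger opening in cm, from 0 to 8.54, then the shift along the tool's x, y, z in cm, then the turn, a rotation vector about the tool's x, y, z in degrees. A call has 1 to 12 rows; each row shifts and turns the commanded pose from where the row before left it, along the tool's axes as they then stand; what a row does not reach is not made up. A row lasts 1/12 s, in which the tool goes at most 41.7 mm and 7.16 degrees, less where a joint would pass 70% of its speed; a pose out of reach is approached as far as the arm can. A call is refused whole if a number of a shift passes 4.17 or a number of a turn 7.16, either way. A call with a gripper value outside its range is refused whole. The fingers move at their own pace and stop on an object; "newtons" is the grip in N (left out, the last holds). Time passes only in rows, so rows that do not move let the fingers close. It gives the time, the measured TCP pose, the force and the opening at its end, in the units of the state.
- robot.sense(): the state, without advancing time (a new reading comes with each control period).
- robot.capture(name): name is "scene" or "side" or "wrist"; returns (picture, depth): 480x640x3 uint8, red, green, blue; 480x640 float32, m along the optical axis (not along the pixel's ray), 0 where there is no reading.
- robot.calibration(name): a dict with "K" (3x3 intrinsics, pixels), "k1" (the pictures are not rectified: a ray, as slopes to the right and down, at radius r is drawn at 1 + k1 r^2 times it, then the intrinsics apply), "rvec" (rotation vector, rad) and "tvec" (3), from world to camera coordinates, as OpenCV has them; the wrist camera has in their place "tool_from_camera" (4x4, takes a point from camera to tool coordinates, whose origin is the TCP and whose axes are the flange's). Camera axes: x right, y down, z forward; pixel columns grow to the right and rows downward; lengths in m; the calibration is good to about 2 mm. A picture is of the moment at which its call begins: read the wrist's pose just before it. calibration takes no time and is no camera call.
- robot.close_job(): hands the job in, once; it reports no verdict.
The state is a dict: "t": time; "joints": joint angles; "joint_vel": joint speeds; "joint_torque": joint torques, N m; "position": TCP position; "ee_rot": TCP orientation; "contact_force": force on the tool from outside, world axes, zero at the start; "wrist_torque": the same for the moment, N m; "finger_gap": finger opening in m.
Only numpy, scipy, OpenCV 4.12 (cv2) and the standard library are available. Lean on these libraries where they do the work, as an engineer would, in place of code of your own. Each camera call takes 0.05 s, during which the arm holds its last target.

## Working session

There is one attempt and no reset: what is moved stays moved. The work goes in short steps, Python scripts to look and compute and a tool call to move; the robot and the scene stay as the last step left them, time stands still between calls to the robot, and variables do not carry over. Pictures are saved under pics/ and viewed, and the job is handed in when it is done.

Besides the shell and the picture viewer there is one more tool, called after "Call:" as name(argument=value, ...), one argument or row to a line, values as JSON. move_arm: Moves the arm, as the interface text tells. Its arguments: {"type":"object","properties":{"series":{"type":"array","items":{"type":"array","items":{"type":"number"}}},"newtons":{"type":"number"}},"required":["series"]}

```bash
ls; mkdir -p pics; python3 - <<'E'
from rig import robot
import cv2
print(robot.sense())
for n in("scene","side","wrist"):
    c=robot.calibration(n);print(n,c)
for n in("scene","side"):
    p,d=robot.capture(n);cv2.imwrite(f"pics/{n}0.png",p[:,:,::-1]);
    import numpy as np;np.save(f"{n}0.npy",d);np.save(f"{n}0p.npy",p)
E
```

```text
pics
{'t': 0.0, 'joints': array([-1.41699378e+00,  5.33509565e-02,  1.61433766e+00, -4.34859630e-05,
        1.47598812e+00, -1.19019370e-01]), 'joint_vel': array([-0.0014984 ,  0.00107858,  0.00146094,  0.0007505 ,  0.00141238,
       -0.00066829]), 'joint_torque': array([-9.01388885e-04, -3.93688095e+01, -3.70180035e+01, -2.25713234e-04,
        7.05724378e-03,  1.37124283e-05]), 'position': array([ 0.16828455, -0.60125351,  0.2300406 ]), 'ee_rot': array([ 9.90709622e-01,  1.35990286e-01, -3.97617638e-05, -1.04150835e-03]), 'contact_force': array([-0.53803664,  0.627352  , -0.48053433]), 'wrist_torque': array([ 0.00146503, -0.07613319, -0.03901827]), 'finger_gap': 0.08530133038116788}
scene {'K': array([[613.38785215,   0.        , 326.39993101],
       [  0.        , 613.38785215, 229.21455243],
       [  0.        ,   0.        ,   1.        ]]), 'k1': -0.014130041309862573, 'rvec': array([ 2.28730513,  0.93544165, -0.36369217]), 'tvec': array([-0.37180297, -0.27170938,  1.61817611])}
side {'K': array([[468.82684347,   0.        , 327.11250176],
       [  0.        , 468.82684347, 231.69851467],
       [  0.        ,   0.        ,   1.        ]]), 'k1': 0.039856015749671604, 'rvec': array([ 0.37293308, -2.56402263,  1.46071073]), 'tvec': array([0.51572233, 0.14893172, 1.01039884])}
wrist {'K': array([[417.11418716,   0.        , 321.04378621],
       [  0.        , 417.11418716, 249.24737968],
       [  0.        ,   0.        ,   1.        ]]), 'k1': -0.09274172160981396, 'tool_from_camera': array([[ 1.90330631e-04, -9.59597748e-01, -2.81375417e-01,
         7.15891891e-02],
       [ 9.99999980e-01,  1.65526348e-04,  1.11921351e-04,
         3.93638103e-04],
       [-6.08244309e-05, -2.81375433e-01,  9.59597761e-01,
        -1.42547961e-01],
       [ 0.00000000e+00,  0.00000000e+00,  0.00000000e+00,
         1.00000000e+00]])}
```

View pics/scene0.png

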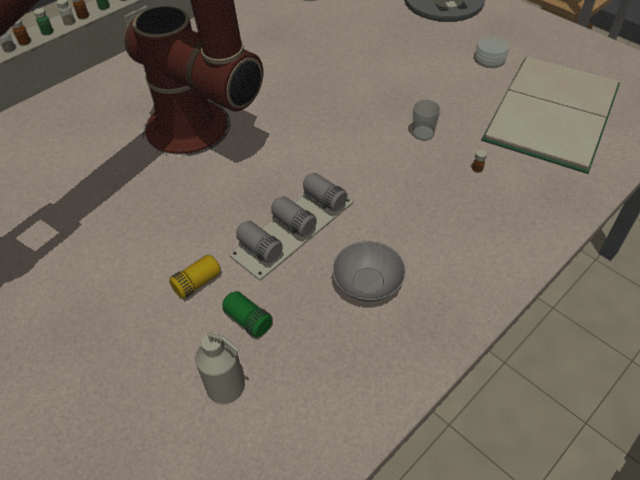

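View pics/side0.png

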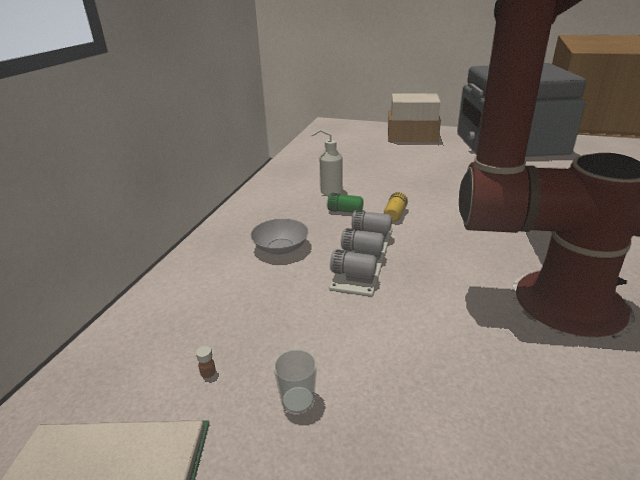

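The scene shows three grey jars in the rack: left (325,191), middle (294,216) and right (260,242). The bowl is at (369,272). The yellow (195,277) and green (247,313) cylinders are look-alikes lying on the bench outside the rack, so they are not meant.

```bash
cat > h.py <<'E'
import numpy as np,cv2
from rig import robot
from scipy.spatial.transform import Rotation as R
def rays(n):
    c=robot.calibration(n);K=c["K"]
    v,u=np.mgrid[0:480,0:640]
    D=np.array([c["k1"],0,0,0,0.])
    p=cv2.undistortPoints(np.stack([u,v],-1).reshape(-1,1,2).astype(float),K,D).reshape(480,640,2)
    return p
def cloud(n,d,s=None):
    c=robot.calibration(n);p=rays(n)
    X=np.dstack([p*d[...,None],d]).reshape(-1,3)
    if n=="wrist":
        T=c["tool_from_camera"];X=X@T[:3,:3].T+T[:3,3]
        X=R.from_quat(s["ee_rot"]).apply(X)+s["position"]
    else:
        M=cv2.Rodrigues(c["rvec"])[0]; X=(X-c["tvec"])@M
    X=X.reshape(480,640,3); X[d==0]=np.nan
    return X
E
python3 - <<'E'
from h import *
for n in("scene","side"):
    d=np.load(n+"0.npy");X=cloud(n,d);
    p=np.load(n+"0p.npy")
    if n=="scene": pts=dict(L=(325,185),M=(293,210),R=(258,235),bench=(300,300),bowlbottom=(369,281),beaker=(425,110),vial=(480,160),wash=(222,370),green=(247,310),yel=(195,272))
    else: pts=dict(L=(357,258),M=(365,236),R=(375,218),bench=(300,320))
    for k,(u,v) in pts.items(): print(n,k,np.nanmedian(X[v-2:v+3,u-2:u+3].reshape(-1,3),0).round(3))
    hsv=cv2.cvtColor(p,cv2.COLOR_RGB2HSV)
    m=(X[...,2]>0.062)&(X[...,2]<0.085)&(X[...,0]>.3)&(X[...,0]<.62)&(abs(X[...,1])<.45)
    k,l,st,ce=cv2.connectedComponentsWithStats(m.astype(np.uint8))
    for i in range(1,k):
        if st[i,4]<60: continue
        q=X[l==i];c=q.mean(0);w,V=np.linalg.eigh(np.cov(q[:,:2].T));print(n,ce[i].round(),st[i,4],c.round(4),np.degrees(np.arctan2(V[1,1],V[0,1])).round(1),q[:,2].max().round(4))
E
```

```text
scene L [0.469 0.051 0.073]
scene M [ 0.473 -0.049  0.073]
scene R [ 0.471 -0.148  0.073]
scene bench [ 0.615 -0.168  0.001]
scene bowlbottom [ 0.685 -0.035  0.004]
scene beaker [0.451 0.433 0.055]
scene vial [0.656 0.386 0.046]
scene wash [ 0.684 -0.407  0.119]
scene green [ 0.583 -0.276  0.05 ]
scene yel [ 0.437 -0.291  0.05 ]
scene [426. 111.] 376 [0.4703 0.4083 0.0743] 123.8 0.085
scene [324. 187.] 599 [0.471  0.0484 0.0705] -176.5 0.0807
scene [293. 212.] 676 [ 0.474  -0.0515  0.0702] -177.7 0.0792
scene [258. 237.] 745 [ 0.4739 -0.1505  0.0703] -176.8 0.0797
side L [0.45  0.062 0.07 ]
side M [ 0.454 -0.037  0.07 ]
side R [ 0.451 -0.134  0.068]
side bench [0.532 0.216 0.001]
side [371. 216.] 353 [ 0.4622 -0.1383  0.0694] -176.8 0.0769
side [362. 235.] 416 [ 0.4624 -0.0384  0.0696] -176.5 0.077
side [353. 258.] 510 [0.4596 0.061  0.0697] -175.8 0.0769
side [295. 369.] 920 [0.4666 0.4074 0.0747] 114.1 0.085
```

```bash
cat > fit.py <<'E'
from h import *
from scipy.optimize import least_squares
def fitjar(X,c0,z0=.048):
    # cylinder r 25 body / 26.5 lid, yaw, capped length 100, robust. params cx,cy,yaw,cz
    P=X.reshape(-1,3);P=P[~np.isnan(P[:,0])]
    P=P[(abs(P[:,0]-c0[0])<.075)&(abs(P[:,1]-c0[1])<.045)&(P[:,2]>z0-.012)&(P[:,2]<z0+.05)]
    def f(p):
        c,s=np.cos(p[2]),np.sin(p[2]);dx=P[:,0]-p[0];dy=P[:,1]-p[1]
        u=c*dx+s*dy;v=-s*dx+c*dy;w=P[:,2]-p[3];r=np.hypot(v,w)
        R_=np.where(u>.02,.0265,.025)
        a=r-R_;b=abs(u)-.05
        o=np.hypot(np.maximum(a,0),np.maximum(b,0))
        return np.where((a>0)|(b>0),o,np.minimum(-a,-b))
    r=least_squares(f,[c0[0],c0[1],0.04,z0],loss="soft_l1",f_scale=.002)
    return r.x,np.median(abs(f(r.x))),len(P)
def plate(X):
    m=(X[...,2]>.006)&(X[...,2]<.0135)&(X[...,0]>.37)&(X[...,0]<.56)&(X[...,1]>-.25)&(X[...,1]<.15)
    m=cv2.morphologyEx(m.astype(np.uint8),cv2.MORPH_OPEN,np.ones((2,2)))
    q=X[m>0][:,:2]
    return cv2.minAreaRect((q*1000).astype(np.float32)),len(q)
E
python3 - <<'E'
from fit import *
Xs=[cloud(n,np.load(n+"0.npy")) for n in("scene","side")]
Xs.append(np.concatenate([x.reshape(-1,3) for x in Xs]))
for X in Xs:
    for c in((.465,.05),(.467,-.05),(.467,-.148)):
        r=fitjar(X,c);print(r[0].round(4),r[1].round(5),r[2])
    if X.ndim==3:
        print(plate(X))
        m=(X[...,2]>.035)&(X[...,2]<.05)&(X[...,0]>.56)&(X[...,0]<.85)&(X[...,1]>-.17)&(X[...,1]<.1)
        q=X[m][:,:2];print("bowl",(cv2.minEnclosingCircle((q*1000).astype(np.float32))),len(q), q.min(0),q.max(0))
E
```

```text
[0.4637 0.0538 0.0449 0.0487] 0.0012 970
[ 0.4668 -0.0463  0.036   0.0485] 0.00125 1034
[ 0.4663 -0.1463  0.0399  0.0486] 0.0011 1106
(((463.8914489746094, -44.82952880859375), (96.81182861328125, 304.3112487792969), 3.6923677921295166), 1711)
bowl ((682.7952880859375, -37.828086853027344), 76.14600372314453) 755 [ 0.608547   -0.11176347] [0.75819047 0.03831313]
[0.4607 0.0511 0.0439 0.0485] 0.00099 953
[ 0.4637 -0.0487  0.0361  0.0483] 0.00114 816
[ 0.4638 -0.1488  0.0368  0.0484] 0.00132 703
(((456.3383483886719, -74.48551940917969), (97.65190887451172, 358.2939758300781), 1.4063369035720825), 779)
bowl ((678.9497680664062, -39.48057174682617), 76.95652770996094) 493 [ 0.6037136  -0.11629981] [0.75246269 0.03675657]
[0.4632 0.0523 0.0498 0.0482] 0.00131 1923
[ 0.4663 -0.0476  0.0382  0.0481] 0.00137 1850
[ 0.4661 -0.1475  0.0416  0.0482] 0.00137 1809
```

```bash
cat > go.py <<'E'
from h import *
def go(pos,yaw,pitch=0,pr=True):
    s=robot.sense();q=R.from_quat(s["ee_rot"])
    # tool x along yaw, z down
    T=R.from_euler("z",yaw)*R.from_euler("y",pitch)*R.from_euler("x",np.pi)
    rv=np.degrees((q.inv()*T).as_rotvec())
    d=np.array(pos)-s["position"]
    print("t",round(s["t"],2),"pos",s["position"].round(4),"gap",round(s["finger_gap"]*1e3,1),"F",s["contact_force"].round(2),"M",s["wrist_torque"].round(3))
    print("turn(deg)",rv.round(2),"shift before-turn cm",(q.inv().apply(d)*100).round(2),"after-turn cm",(T.inv().apply(d)*100).round(2))
if __name__=="__main__":
    import sys
    a=[float(x) for x in sys.argv[1:]]
    go(a[:3],a[3])
E
python3 go.py .447 .052 .2 .04
```

```text
t 0.1 pos [ 0.1683 -0.6013  0.2302] gap 85.2 F [ 0.03  0.21 -0.01] M [ 0.022  0.048 -0.041]
turn(deg) [-0.11 -0.   13.34] shift before-turn cm [ 44.44 -55.4    3.13] after-turn cm [ 30.46 -64.17   3.02]
```

Call:
move_arm(
  series=[
    [8.54,0,0,0,0,0,6.67],
    [8.54,0,0,0,0,0,6.67],
    [8.54,1.7,-3.57,0,0,0,0],
    [8.54,1.7,-3.57,0,0,0,0],
    [8.54,1.7,-3.57,0,0,0,0],
    [8.54,1.7,-3.57,0,0,0,0],
    [8.54,1.7,-3.57,0,0,0,0],
    [8.54,1.7,-3.57,0,0,0,0],
    [8.54,1.7,-3.57,0,0,0,0],
    [8.54,1.7,-3.57,0,0,0,0],
    [8.54,1.7,-3.57,0,0,0,0],
    [8.54,1.7,-3.57,0,0,0,0],
  ],
  newtons=60,
)

```text
t: 1.1
position: [0.324, -0.2364, 0.2308]
ee_rot: [1.0, 0.02, -0.0, -0.0]
contact_force: [1.4, 0.2, 0.1]
finger_gap: 0.0854
```

Call:
move_arm(
  series=[
    [8.54,1.7,-3.57,0,0,0,0],
    [8.54,1.7,-3.57,0,0,0,0],
    [8.54,1.7,-3.57,0,0,0,0],
    [8.54,1.7,-3.57,0,0,0,0],
    [8.54,1.7,-3.57,0,0,0,0],
    [8.54,1.7,-3.57,0,0,0,0],
    [8.54,0,0,0,0,0,0],
    [8.54,0,0,0,0,0,0],
  ],
)

```text
t: 1.77
position: [0.4173, -0.0182, 0.2308]
ee_rot: [1.0, 0.023, -0.001, -0.0]
contact_force: [1.4, -0.2, 0.4]
finger_gap: 0.0856
```

```bash
python3 go.py .447 .052 .2 .04; python3 - <<'E'
from fit import *
s=robot.sense();p,d=robot.capture("wrist");cv2.imwrite("pics/w1.png",p[:,:,::-1])
X=cloud("wrist",d,s)
for c in((.463,.052),(.465,-.0475),(.465,-.1475)):
    try:
        r=fitjar(X,c);print(r[0].round(4),r[1].round(5),r[2])
    except Exception as e: print(e)
print(plate(X))
E
```

```text
t 1.77 pos [ 0.4173 -0.0182  0.2308] gap 85.6 F [ 1.44 -0.17  0.43] M [-0.035 -0.015 -0.036]
turn(deg) [-0.01  0.07  0.3 ] shift before-turn cm [ 3.29 -6.88  3.08] after-turn cm [ 3.25 -6.9   3.08]
[0.4627 0.053  0.0442 0.0476] 0.00051 8957
[ 0.4656 -0.047   0.0437  0.0476] 0.0005 8873
[ 0.4658 -0.1472  0.0415  0.0476] 0.00052 8864
(((463.5307312011719, -68.35671997070312), (92.75379180908203, 338.14825439453125), 4.252450942993164), 15811)
```

View pics/w1.png

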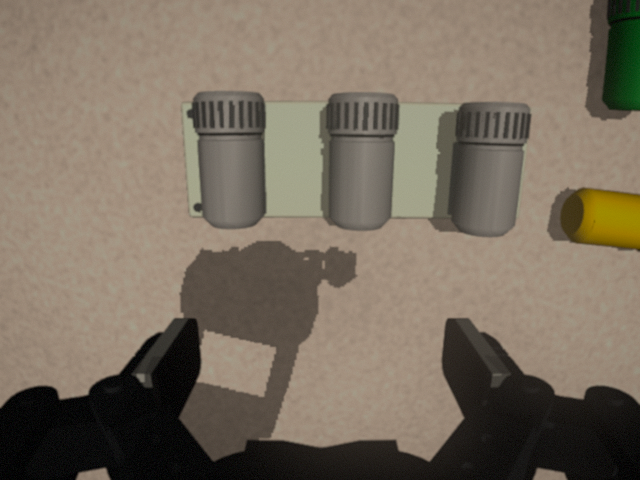

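The wrist picture shows the three rack jars at (233,160) left, (361,160) middle and (487,168) right. Green and yellow are off to the right, outside the rack. I'll take the left jar first.

Call:
move_arm(
  series=[
    [8.54,1.1,-2.32,0,0,0,0],
    [8.54,1.1,-2.32,0,0,0,0],
    [8.54,1.1,-2.32,0,0,0,0],
    [8.54,0,0,3,0,0,0],
    [8.54,0,0,3,0,0,0],
    [8.54,0,0,3,0,0,0],
    [8.54,0,0,0,0,0,0],
  ],
)

```text
t: 2.4
position: [0.4429, 0.0493, 0.1345]
ee_rot: [1.0, 0.019, -0.006, -0.0]
contact_force: [-1.8, -0.7, -0.3]
finger_gap: 0.0857
```

```bash
python3 go.py .4477 .0524 .029 .042
```

```text
t 2.4 pos [0.4429 0.0493 0.1345] gap 85.7 F [-1.78 -0.75 -0.28] M [-0.013  0.034  0.   ]
turn(deg) [-0.05  0.71 -0.28] shift before-turn cm [ 0.62 -0.29 10.54] after-turn cm [ 0.49 -0.29 10.55]
```

Call:
move_arm(
  series=[
    [8.54,0.3,-0.2,1.5,0,0,0],
    [8.54,0,0,2,0,0,0],
    [8.54,0,0,0,0,0,0],
    [8.54,0,0,0,0,0,0],
  ],
)

```text
t: 2.73
position: [0.4502, 0.0517, 0.1067]
ee_rot: [1.0, 0.019, -0.001, 0.0]
contact_force: [0.3, -0.5, -0.1]
finger_gap: 0.0854
```

```bash
python3 go.py .4477 .0524 .029 .042
```

```text
t 2.73 pos [0.4502 0.0517 0.1067] gap 85.4 F [ 0.3  -0.47 -0.12] M [ 0.037 -0.067 -0.012]
turn(deg) [ 0.    0.07 -0.23] shift before-turn cm [-0.24 -0.08  7.77] after-turn cm [-0.25 -0.08  7.77]
```

Call:
move_arm(
  series=[
    [8.54,-0.2,-0.07,2.2,0,0,0],
    [8.54,0,0,2.2,0,0,0],
    [8.54,0,0,2.2,0,0,0],
    [8.54,0,0,1.2,0,0,0],
    [8.54,0,0,0,0,0,0],
    [4,0,0,0,0,0,0],
    [4,0,0,0,0,0,0],
    [4,0,0,0,0,0,0],
    [4,0,0,0,0,0,0],
    [4,0,0,0,0,0,0],
    [4,0,0,0,0,0,0],
  ],
)

```text
t: 3.65
position: [0.4504, 0.0528, 0.0308]
ee_rot: [1.0, 0.02, 0.002, 0.001]
contact_force: [-0.7, -2.1, 6.4]
finger_gap: 0.0492
```

```bash
python3 go.py .4477 .0524 .029 .042
```

```text
t 3.65 pos [0.4504 0.0528 0.0308] gap 49.2 F [-0.68 -2.13  6.38] M [-0.293  0.172 -0.006]
turn(deg) [ 0.08 -0.22 -0.1 ] shift before-turn cm [-0.27  0.03  0.18] after-turn cm [-0.27  0.03  0.18]
```

Call:
move_arm(
  series=[
    [4,0,0,-0.5,0,0,0],
    [4,0,0,-1.5,0,0,0],
    [4,0,0,-2.5,0,0,0],
    [4,0,0,-3,0,0,0],
    [4,0,0,-3,0,0,0],
    [4,0,0,-2,0,0,0],
    [4,0,0,0,0,0,0],
    [4,0,0,0,0,0,0],
    [4,0,0,0,0,0,0],
  ],
)

```text
t: 4.4
position: [0.4464, 0.0535, 0.1504]
ee_rot: [1.0, 0.02, -0.003, -0.0]
contact_force: [0.6, 0.4, -9.4]
finger_gap: 0.0489
```

```bash
python3 go.py .4477 .0524 .149 .042
```

```text
t 4.4 pos [0.4464 0.0535 0.1504] gap 48.9 F [ 0.59  0.45 -9.4 ] M [0.051 0.133 0.004]
turn(deg) [-0.03  0.29 -0.11] shift before-turn cm [0.13 0.11 0.14] after-turn cm [0.13 0.11 0.14]
```

Call:
move_arm(
  series=[
    [4,3.5,0,0,0,0,0],
    [4,-3.5,0,0,0,0,0],
    [4,-3.5,0,0,0,0,0],
    [4,3.5,0,0,0,0,0],
    [4,3.5,0,0,0,0,0],
    [4,-3.5,0,0,0,0,0],
    [4,0,0,0,0,0,0],
    [4,0,0,0,0,7,0],
    [4,0,0,0,0,7,0],
    [4,0,0,0,0,0,0],
    [4,0,0,0,0,0,0],
    [4,0,0,0,0,0,0],
  ],
)

```text
t: 5.4
position: [0.4482, 0.0533, 0.1526]
ee_rot: [0.993, 0.02, 0.12, -0.002]
contact_force: [0.8, 0.3, -6.0]
finger_gap: 0.0492
```

```bash
cat > samp.py <<'E'
from h import *
F=[];M=[]
for i in range(10):
    s=robot.sense();F.append(s["contact_force"]);M.append(s["wrist_torque"]);robot.capture("side")
F=np.array(F);M=np.array(M);q=R.from_quat(s["ee_rot"])
print("t",s["t"],"z-tool",q.apply([0,0,1]).round(3),"pos",s["position"].round(4),s["finger_gap"])
print("F",F.mean(0).round(2),F.std(0).round(2),"M world",M.mean(0).round(4),M.std(0).round(3),"M tool",q.inv().apply(M.mean(0)).round(4))
E
python3 samp.py
```

```text
t 5.85 z-tool [ 0.241  0.01  -0.97 ] pos [0.4487 0.0533 0.1535] 0.048989281385823126
F [ 0.11  0.24 -7.8 ] [0.42 0.27 0.79] M world [-0.008   0.4259 -0.0168] [0.032 0.043 0.026] M tool [ 0.0047 -0.4258  0.0185]
```

Call:
move_arm(
  series=[
    [4,0,0,0,0,-7,0],
    [4,0,0,0,0,-7,0],
    [4,0,0,0,0,-7,0],
    [4,0,0,0,0,-7,0],
    [4,0,0,0,0,0,0],
    [4,0,0,0,0,0,0],
    [4,0,0,0,0,0,0],
  ],
)

```text
t: 6.48
position: [0.4487, 0.0534, 0.1533]
ee_rot: [0.993, 0.02, -0.121, 0.002]
contact_force: [0.1, 0.5, -7.4]
finger_gap: 0.0492
```

```bash
python3 samp.py
```

```text
t 6.9333 z-tool [-0.241 -0.01  -0.971] pos [0.4483 0.0534 0.1537] 0.04876522426475142
F [-0.   -0.11 -7.74] [0.57 0.6  0.47] M world [ 0.0031 -0.2784 -0.0277] [0.035 0.048 0.037] M tool [-0.0012  0.2783  0.0289]
```

Call:
move_arm(
  series=[
    [4,0,0,0,0,7,0],
    [4,0,0,0,0,7,0],
    [4,0,0,2.5,0,0,0],
    [4,0,0,2.5,0,0,0],
    [4,0,0,2,0,0,0],
    [4,0,0,1,0,0,0],
    [4,0,0,0,0,0,0],
    [4,0,0,0,0,0,0],
  ],
)

```text
t: 7.65
position: [0.4482, 0.0533, 0.0732]
ee_rot: [1.0, 0.02, -0.001, -0.0]
contact_force: [0.2, -0.2, -6.6]
finger_gap: 0.0488
```

```bash
python3 go.py .4504 .0528 .0308 .042
```

```text
t 7.65 pos [0.4482 0.0533 0.0732] gap 48.8 F [ 0.23 -0.21 -6.58] M [ 0.019  0.036 -0.012]
turn(deg) [-0.    0.08 -0.12] shift before-turn cm [0.22 0.06 4.24] after-turn cm [0.22 0.06 4.24]
```

Call:
move_arm(
  series=[
    [4,0.2,0.05,1.5,0,0,0],
    [4,0,0,1.5,0,0,0],
    [4,0,0,0.7,0,0,0],
    [4,0,0,0.3,0,0,0],
    [4,0,0,0,0,0,0],
    [4,0,0,0,0,0,0],
  ],
)

```text
t: 8.15
position: [0.4514, 0.0529, 0.0344]
ee_rot: [1.0, 0.02, 0.001, 0.0]
contact_force: [0.4, -0.0, -6.8]
finger_gap: 0.0489
```

```bash
python3 go.py .4504 .0528 .0308 .042
```

```text
t 8.15 pos [0.4514 0.0529 0.0344] gap 48.9 F [ 0.44 -0.01 -6.79] M [0.021 0.12  0.014]
turn(deg) [ 0.01 -0.09 -0.11] shift before-turn cm [-0.1   0.01  0.36] after-turn cm [-0.1   0.01  0.36]
```

Lower a little more, release, go up, and travel to the middle jar.

Call:
move_arm(
  series=[
    [4,0,0,0.25,0,0,0],
    [4,0,0,0,0,0,0],
    [8.54,0,0,0,0,0,0],
    [8.54,0,0,0,0,0,0],
    [8.54,0,0,0,0,0,0],
    [8.54,0,0,0,0,0,0],
    [8.54,0,0,-1.5,0,0,0],
    [8.54,0,0,-3,0,0,0],
    [8.54,0,0,-3,0,0,0],
    [8.54,0,0,-3,0,0,0],
    [8.54,0,0,0,0,0,0],
    [8.54,0,0,0,0,0,0],
  ],
)

```text
t: 9.15
position: [0.4526, 0.0528, 0.139]
ee_rot: [1.0, 0.02, 0.003, 0.0]
contact_force: [0.1, 0.2, -0.9]
finger_gap: 0.0853
```

```bash
python3 go.py .4503 -.0476 .029 .042; python3 - <<'E'
from fit import *
for n in("scene","side"):
    p,d=robot.capture(n);cv2.imwrite(f"pics/{n}1.png",p[:,:,::-1]);X=cloud(n,d)
    for c in((.463,.052),(.465,-.0475),(.465,-.1475)):
        r=fitjar(X,c);print(r[0].round(4),r[1].round(5),r[2])
E
```

```text
t 9.15 pos [0.4526 0.0528 0.139 ] gap 85.3 F [ 0.08  0.19 -0.93] M [-0.015  0.008  0.025]
turn(deg) [ 0.03 -0.38 -0.12] shift before-turn cm [-0.71 10.02 11.  ] after-turn cm [-0.65 10.02 11.  ]
[0.464  0.0538 0.0323 0.0487] 0.00118 968
[ 0.4666 -0.046   0.0373  0.0486] 0.00112 1030
[ 0.4665 -0.1462  0.0375  0.0486] 0.00106 1100
[0.461  0.0514 0.047  0.0484] 0.00112 955
[ 0.4636 -0.0488  0.0368  0.0486] 0.00126 736
[ 0.4641 -0.1488  0.0452  0.0486] 0.00128 525
```

Call:
move_arm(
  series=[
    [8.54,0,2.5,0,0,0,0],
    [8.54,0,2.5,0,0,0,0],
    [8.54,0,2.5,0,0,0,0],
    [8.54,0,2.5,0,0,0,0],
    [8.54,0,0,2,0,0,0],
    [8.54,0,0,2,0,0,0],
    [8.54,0,0,0,0,0,0],
    [8.54,0,0,0,0,0,0],
  ],
)

```text
t: 9.92
position: [0.4524, -0.0465, 0.0933]
ee_rot: [1.0, 0.02, -0.003, -0.001]
contact_force: [-0.0, -0.2, 0.6]
finger_gap: 0.0855
```

```bash
python3 go.py .4506 -.0476 .029 .042
```

```text
t 9.92 pos [ 0.4524 -0.0465  0.0933] gap 85.5 F [-0.02 -0.18  0.61] M [ 0.019 -0.04   0.001]
turn(deg) [-0.1   0.32 -0.13] shift before-turn cm [-0.15  0.11  6.43] after-turn cm [-0.18  0.1   6.43]
```

Call:
move_arm(
  series=[
    [8.54,-0.15,0.1,2,0,0,0],
    [8.54,0,0,2,0,0,0],
    [8.54,0,0,1.5,0,0,0],
    [8.54,0,0,0.8,0,0,0],
    [8.54,0,0,0,0,0,0],
    [4,0,0,0,0,0,0],
    [4,0,0,0,0,0,0],
    [4,0,0,0,0,0,0],
    [4,0,0,0,0,0,0],
    [4,0,0,0,0,0,0],
    [4,0,0,0,0,0,0],
  ],
)

```text
t: 10.83
position: [0.4543, -0.0471, 0.0348]
ee_rot: [1.0, 0.02, 0.001, -0.001]
contact_force: [-1.0, 6.3, 5.5]
finger_gap: 0.0489
```

```bash
python3 go.py .4506 -.0476 .029 .042
```

```text
t 10.83 pos [ 0.4543 -0.0471  0.0348] gap 48.9 F [-1.02  6.35  5.55] M [0.889 0.185 0.02 ]
turn(deg) [-0.12 -0.16 -0.13] shift before-turn cm [-0.38  0.04  0.58] after-turn cm [-0.37  0.03  0.58]
```

Call:
move_arm(
  series=[
    [4,0,0,-0.5,0,0,0],
    [4,0,0,-1.5,0,0,0],
    [4,0,0,-2.5,0,0,0],
    [4,0,0,-3,0,0,0],
    [4,0,0,-3,0,0,0],
    [4,0,0,-2,0,0,0],
    [4,0,0,0,0,0,0],
    [4,0,0,0,0,0,0],
    [4,0,0,0,0,0,0],
  ],
)

```text
t: 11.58
position: [0.4516, -0.0478, 0.1557]
ee_rot: [1.0, 0.02, -0.002, -0.0]
contact_force: [-0.1, 1.1, -5.4]
finger_gap: 0.0488
```

```bash
python3 go.py .4506 -.0476 .149 .042
```

```text
t 11.58 pos [ 0.4516 -0.0478  0.1557] gap 48.8 F [-0.07  1.05 -5.43] M [-0.008  0.065  0.053]
turn(deg) [-0.05  0.19 -0.12] shift before-turn cm [-0.1  -0.02  0.67] after-turn cm [-0.1  -0.02  0.67]
```

Call:
move_arm(
  series=[
    [4,3.5,0,0,0,0,0],
    [4,-3.5,0,0,0,0,0],
    [4,-3.5,0,0,0,0,0],
    [4,3.5,0,0,0,0,0],
    [4,3.5,0,0,0,0,0],
    [4,-3.5,0,0,0,0,0],
    [4,0,0,0,0,0,0],
    [4,0,0,0,0,7,0],
    [4,0,0,0,0,7,0],
    [4,0,0,0,0,0,0],
    [4,0,0,0,0,0,0],
    [4,0,0,0,0,0,0],
  ],
)

```text
t: 12.58
position: [0.4527, -0.0481, 0.1573]
ee_rot: [0.993, 0.02, 0.121, -0.002]
contact_force: [0.0, -1.4, -4.2]
finger_gap: 0.0487
```

```bash
python3 samp.py
```

```text
t 13.0333 z-tool [ 0.241  0.01  -0.97 ] pos [ 0.4532 -0.0481  0.1579] 0.04872585056480503
F [-0.01  0.05 -4.5 ] [0.57 0.53 0.67] M world [-0.017   0.3071 -0.0058] [0.032 0.034 0.036] M tool [-0.006  -0.3075  0.0045]
```

Call:
move_arm(
  series=[
    [4,0,0,0,0,-7,0],
    [4,0,0,0,0,-7,0],
    [4,0,0,0,0,-7,0],
    [4,0,0,0,0,-7,0],
    [4,0,0,0,0,0,0],
    [4,0,0,0,0,0,0],
    [4,0,0,0,0,0,0],
  ],
)

```text
t: 13.67
position: [0.453, -0.048, 0.1577]
ee_rot: [0.992, 0.02, -0.121, 0.002]
contact_force: [0.1, -0.3, -5.1]
finger_gap: 0.0487
```

```bash
python3 samp.py
```

```text
t 14.1167 z-tool [-0.241 -0.01  -0.971] pos [ 0.4529 -0.0481  0.1582] 0.04850597209760427
F [-0.06 -0.16 -4.52] [0.46 0.46 0.48] M world [ 0.0031 -0.2467 -0.0003] [0.024 0.023 0.033] M tool [-0.0065  0.2466  0.002 ]
```

Call:
move_arm(
  series=[
    [4,0,0,0,0,7,0],
    [4,0,0,0,0,7,0],
    [4,0,0,2.5,0,0,0],
    [4,0,0,2.5,0,0,0],
    [4,0,0,2,0,0,0],
    [4,0,0,1.5,0,0,0],
    [4,0.1,0,1,0,0,0],
    [4,0.1,0,1,0,0,0],
    [4,0,0,0,0,0,0],
    [4,0,0,0,0,0,0],
  ],
)

```text
t: 15.0
position: [0.4551, -0.048, 0.0528]
ee_rot: [1.0, 0.02, -0.0, -0.0]
contact_force: [-0.0, -0.6, -4.2]
finger_gap: 0.049
```

```bash
python3 go.py .4543 -.0471 .0348 .042
```

```text
t 15.0 pos [ 0.4551 -0.048   0.0528] gap 49.0 F [-0.02 -0.56 -4.21] M [-0.054  0.053 -0.042]
turn(deg) [-0.01  0.03 -0.11] shift before-turn cm [-0.08 -0.09  1.8 ] after-turn cm [-0.08 -0.09  1.8 ]
```

Call:
move_arm(
  series=[
    [4,0,0,0.8,0,0,0],
    [4,0,0,0.6,0,0,0],
    [4,0,0,0.2,0,0,0],
    [4,0,0,0,0,0,0],
    [8.54,0,0,0,0,0,0],
    [8.54,0,0,0,0,0,0],
    [8.54,0,0,0,0,0,0],
    [8.54,0,0,0,0,0,0],
    [8.54,0,0,-1.5,0,0,0],
    [8.54,0,0,-3,0,0,0],
    [8.54,0,0,-3,0,0,0],
    [8.54,0,0,-3,0,0,0],
  ],
)

```text
t: 16.0
position: [0.4549, -0.0479, 0.1433]
ee_rot: [1.0, 0.02, 0.0, 0.0]
contact_force: [0.6, 0.4, 0.4]
finger_gap: 0.0853
```

Call:
move_arm(
  series=[
    [8.54,0,2.5,0,0,0,0],
    [8.54,0,2.5,0,0,0,0],
    [8.54,0,2.5,0,0,0,0],
    [8.54,0,2.5,0,0,0,0],
    [8.54,0,0,2,0,0,0],
    [8.54,0,0,2,0,0,0],
    [8.54,0,0,0,0,0,0],
    [8.54,0,0,0,0,0,0],
  ],
)

```text
t: 16.67
position: [0.4583, -0.1476, 0.1011]
ee_rot: [1.0, 0.02, -0.001, -0.001]
contact_force: [-0.7, 0.0, 0.3]
finger_gap: 0.0854
```

```bash
python3 go.py .4508 -.1478 .029 .042; python3 - <<'E'
from fit import *
for n in("scene","side"):
    p,d=robot.capture(n);cv2.imwrite(f"pics/{n}2.png",p[:,:,::-1]);X=cloud(n,d)
    for c in((.463,.052),(.465,-.0475)):
        r=fitjar(X,c);print(r[0].round(4),r[1].round(5),r[2])
E
```

```text
t 16.67 pos [ 0.4583 -0.1476  0.1011] gap 85.4 F [-0.68  0.01  0.34] M [ 0.003 -0.024  0.018]
turn(deg) [-0.07  0.11 -0.13] shift before-turn cm [-0.73 -0.    7.22] after-turn cm [-0.75 -0.01  7.21]
[0.4642 0.0539 0.0355 0.0487] 0.00123 964
[ 0.467  -0.0462  0.0401  0.0487] 0.00114 1018
[0.4613 0.0513 0.0413 0.0483] 0.00106 953
[ 0.4638 -0.0487  0.0374  0.0485] 0.00118 818
```

Call:
move_arm(
  series=[
    [8.54,-0.7,0,2,0,0,0],
    [8.54,0,0,2,0,0,0],
    [8.54,0,0,2,0,0,0],
    [8.54,0,0,1,0,0,0],
    [8.54,0,0,0,0,0,0],
    [4,0,0,0,0,0,0],
    [4,0,0,0,0,0,0],
    [4,0,0,0,0,0,0],
    [4,0,0,0,0,0,0],
    [4,0,0,0,0,0,0],
    [4,0,0,0,0,0,0],
  ],
)

```text
t: 17.68
position: [0.4535, -0.1473, 0.0341]
ee_rot: [1.0, 0.02, 0.001, -0.001]
contact_force: [0.2, 6.5, 7.1]
finger_gap: 0.0489
```

Call:
move_arm(
  series=[
    [4,0,0,-0.5,0,0,0],
    [4,0,0,-1.5,0,0,0],
    [4,0,0,-2.5,0,0,0],
    [4,0,0,-3,0,0,0],
    [4,0,0,-3,0,0,0],
    [4,0,0,-2,0,0,0],
    [4,0,0,0,0,0,0],
    [4,0,0,0,0,0,0],
    [4,0,0,0,0,0,0],
  ],
)

```text
t: 18.43
position: [0.4509, -0.1477, 0.155]
ee_rot: [1.0, 0.02, -0.001, -0.001]
contact_force: [-0.9, 0.4, -4.0]
finger_gap: 0.0489
```

```bash
python3 go.py .4508 -.1478 .149 .042
```

```text
t 18.43 pos [ 0.4509 -0.1477  0.155 ] gap 48.9 F [-0.87  0.37 -4.02] M [0.072 0.06  0.064]
turn(deg) [-0.07  0.14 -0.12] shift before-turn cm [-0.01  0.01  0.6 ] after-turn cm [-0.01  0.01  0.6 ]
```

Call:
move_arm(
  series=[
    [4,3.5,0,0,0,0,0],
    [4,-3.5,0,0,0,0,0],
    [4,-3.5,0,0,0,0,0],
    [4,3.5,0,0,0,0,0],
    [4,3.5,0,0,0,0,0],
    [4,-3.5,0,0,0,0,0],
    [4,0,0,0,0,0,0],
    [4,0,0,0,0,7,0],
    [4,0,0,0,0,7,0],
    [4,0,0,0,0,0,0],
    [4,0,0,0,0,0,0],
    [4,0,0,0,0,0,0],
  ],
)

```text
t: 19.43
position: [0.4517, -0.1482, 0.1563]
ee_rot: [0.993, 0.02, 0.121, -0.003]
contact_force: [-0.6, 1.0, -3.6]
finger_gap: 0.0487
```

```bash
python3 samp.py
```

```text
t 19.8833 z-tool [ 0.242  0.01  -0.97 ] pos [ 0.4522 -0.1482  0.157 ] 0.04917976372652452
F [-0.24  0.13 -3.  ] [0.63 0.44 0.41] M world [-0.0173  0.2484  0.0019] [0.017 0.023 0.028] M tool [-0.0067 -0.2489 -0.0036]
```

Call:
move_arm(
  series=[
    [4,0,0,0,0,-7,0],
    [4,0,0,0,0,-7,0],
    [4,0,0,0,0,-7,0],
    [4,0,0,0,0,-7,0],
    [4,0,0,0,0,0,0],
    [4,0,0,0,0,0,0],
    [4,0,0,0,0,0,0],
  ],
)

```text
t: 20.52
position: [0.4519, -0.1481, 0.1566]
ee_rot: [0.992, 0.02, -0.121, 0.002]
contact_force: [-0.2, -1.0, -3.8]
finger_gap: 0.0488
```

```bash
python3 samp.py
```

```text
t 20.9667 z-tool [-0.241 -0.01  -0.971] pos [ 0.4518 -0.1482  0.1572] 0.04898020225355125
F [ 0.06 -0.28 -3.18] [0.64 0.67 0.44] M world [ 0.0121 -0.2088 -0.0009] [0.02  0.02  0.032] M tool [ 0.0039  0.2092 -0.    ]
```

Weights read about 790, 460 and 315 g for left, middle and right. The left jar's tilt moment is also lower than the line through the other two. That fits a ball running to the low end in the left jar. I'll put the right jar back, then re-check the left one.

Call:
move_arm(
  series=[
    [4,0,0,0,0,7,0],
    [4,0,0,0,0,7,0],
    [4,0,0,2.5,0,0,0],
    [4,0,0,2.5,0,0,0],
    [4,0,0,2,0,0,0],
    [4,0,0,1.5,0,0,0],
    [4,0.1,0,1,0,0,0],
    [4,0.1,0,1,0,0,0],
    [4,0,0,0,0,0,0],
    [4,0,0,0,0,0,0],
  ],
)

```text
t: 21.85
position: [0.4541, -0.1481, 0.0518]
ee_rot: [1.0, 0.02, -0.0, -0.0]
contact_force: [0.4, -0.3, -3.1]
finger_gap: 0.0489
```

```bash
python3 go.py .4535 -.1478 .0341 .042
```

```text
t 21.85 pos [ 0.4541 -0.1481  0.0518] gap 48.9 F [ 0.38 -0.34 -3.08] M [0.016 0.022 0.014]
turn(deg) [-0.01  0.02 -0.11] shift before-turn cm [-0.06 -0.03  1.77] after-turn cm [-0.06 -0.03  1.77]
```

Call:
move_arm(
  series=[
    [4,0,0,0.8,0,0,0],
    [4,0,0,0.6,0,0,0],
    [4,0,0,0.2,0,0,0],
    [4,0,0,0,0,0,0],
    [8.54,0,0,0,0,0,0],
    [8.54,0,0,0,0,0,0],
    [8.54,0,0,0,0,0,0],
    [8.54,0,0,0,0,0,0],
    [8.54,0,0,-1.5,0,0,0],
    [8.54,0,0,-3,0,0,0],
    [8.54,0,0,-3,0,0,0],
    [8.54,0,0,-3,0,0,0],
  ],
)

```text
t: 22.85
position: [0.4538, -0.148, 0.1421]
ee_rot: [1.0, 0.02, -0.0, -0.0]
contact_force: [0.3, 0.2, -0.1]
finger_gap: 0.0851
```

Call:
move_arm(
  series=[
    [8.54,0,-2.5,0,0,0,0],
    [8.54,0,-2.5,0,0,0,0],
    [8.54,0,-2.5,0,0,0,0],
    [8.54,0,-2.5,0,0,0,0],
    [8.54,0,-2.5,0,0,0,0],
    [8.54,0,-2.5,0,0,0,0],
    [8.54,0,-2.5,0,0,0,0],
    [8.54,0,-2.5,0,0,0,0],
    [8.54,0,0,0,0,0,0],
    [8.54,0,0,0,0,0,0],
  ],
)

```text
t: 23.68
position: [0.4461, 0.0525, 0.1412]
ee_rot: [1.0, 0.021, 0.0, 0.0]
contact_force: [0.3, -1.6, -0.1]
finger_gap: 0.0852
```

```bash
python3 go.py .449 .0525 .029 .042; python3 - <<'E'
from fit import *
s=robot.sense();p,d=robot.capture("wrist");cv2.imwrite("pics/w3.png",p[:,:,::-1])
X=cloud("wrist",d,s)
print(fitjar(X,(.463,.052)))
for n in("scene","side"):
    p,d=robot.capture(n);cv2.imwrite(f"pics/{n}3.png",p[:,:,::-1]);X=cloud(n,d)
    for c in((.463,.052),(.465,-.0475),(.465,-.1475)):
        r=fitjar(X,c);print(r[0].round(4),r[1].round(5),r[2])
E
```

```text
t 23.68 pos [0.4461 0.0525 0.1412] gap 85.2 F [ 0.26 -1.57 -0.06] M [ 0.045  0.014 -0.011]
turn(deg) [ 0.02 -0.05  0.03] shift before-turn cm [2.800e-01 1.000e-02 1.123e+01] after-turn cm [2.900e-01 1.000e-02 1.122e+01]
(array([0.46212869, 0.05282732, 0.04236988, 0.04757198]), np.float64(0.000473960293576204), 15219)
[0.4643 0.0538 0.0289 0.0484] 0.00114 970
[ 0.467  -0.0462  0.0371  0.0487] 0.00111 1035
[ 0.4665 -0.1463  0.0369  0.0487] 0.00107 1099
[0.4613 0.0512 0.0365 0.0483] 0.00109 963
[ 0.4636 -0.0488  0.043   0.0488] 0.00116 764
[ 0.4642 -0.149   0.0285  0.0486] 0.0013 495
```

Call:
move_arm(
  series=[
    [8.54,0.2,0,2.5,0,0,0],
    [8.54,0,0,2.5,0,0,0],
    [8.54,0,0,2.5,0,0,0],
    [8.54,0,0,2.2,0,0,0],
    [8.54,0,0,1.1,0,0,0],
    [8.54,0,0,0,0,0,0],
    [4,0,0,0,0,0,0],
    [4,0,0,0,0,0,0],
    [4,0,0,0,0,0,0],
    [4,0,0,0,0,0,0],
    [4,0,0,0,0,0,0],
    [4,0,0,0,0,0,0],
  ],
)

```text
t: 24.83
position: [0.4497, 0.0528, 0.0352]
ee_rot: [1.0, 0.02, 0.002, -0.001]
contact_force: [-1.0, 3.5, 6.6]
finger_gap: 0.0491
```

```bash
python3 go.py .449 .0525 .029 .042
```

```text
t 24.83 pos [0.4497 0.0528 0.0352] gap 49.1 F [-1.02  3.53  6.55] M [0.812 0.252 0.032]
turn(deg) [-0.13 -0.21 -0.13] shift before-turn cm [-0.07  0.03  0.62] after-turn cm [-0.07  0.03  0.62]
```

Call:
move_arm(
  series=[
    [4,0,0,-0.5,0,0,0],
    [4,0,0,-1.5,0,0,0],
    [4,0,0,-2.5,0,0,0],
    [4,0,0,-3,0,0,0],
    [4,0,0,-3,0,0,0],
    [4,0,0,-2,0,0,0],
    [4,0,0,0,0,5,0],
    [4,0,0,0,0,0,0],
    [4,0,0,0,0,0,0],
    [4,0,0,0,0,0,0],
    [4,0,0,0,0,-3,0],
    [4,0,0,0,0,0,0],
  ],
)

```text
t: 25.83
position: [0.448, 0.0517, 0.1564]
ee_rot: [1.0, 0.02, 0.015, -0.0]
contact_force: [0.0, -0.4, -7.1]
finger_gap: 0.0488
```

```bash
python3 samp.py
```

```text
t 26.2833 z-tool [ 0.035  0.001 -0.999] pos [0.4479 0.0518 0.1578] 0.04862504221364556
F [-0.34  0.03 -8.23] [0.63 0.36 0.47] M world [-0.0155  0.1122 -0.0022] [0.016 0.025 0.027] M tool [-0.011  -0.1127  0.0018]
```

Call:
move_arm(
  series=[
    [4,0,0,0,0,-7,0],
    [4,0,0,0,0,0,0],
    [4,0,0,0,0,0,0],
    [4,0,0,0,0,0,0],
    [4,0,0,0,0,3,0],
    [4,0,0,0,0,0,0],
  ],
)

```text
t: 26.83
position: [0.4474, 0.0519, 0.1587]
ee_rot: [1.0, 0.02, -0.016, 0.0]
contact_force: [0.3, -1.1, -8.6]
finger_gap: 0.0492
```

```bash
python3 samp.py
```

```text
t 27.2833 z-tool [-0.035 -0.001 -0.999] pos [0.4481 0.0518 0.1579] 0.04880726659852998
F [ 0.15 -0.08 -8.01] [0.39 0.57 0.56] M world [-0.0069  0.0557 -0.0079] [0.029 0.033 0.038] M tool [-0.0044 -0.0559  0.0081]
```

Call:
move_arm(
  series=[
    [4,0,0,0,0,6.5,0],
    [4,0,0,0,0,6.5,0],
    [4,0,0,0,0,0,0],
    [4,0,0,0,0,0,0],
    [4,0,0,0,0,0,0],
    [4,0,0,0,0,0,0],
    [4,0,0,0,0,-5,0],
    [4,0,0,0,0,-5,0],
    [4,0,0,0,0,0,0],
    [4,0,0,0,0,0,0],
  ],
)

```text
t: 28.17
position: [0.4498, 0.0518, 0.1582]
ee_rot: [1.0, 0.02, 0.009, -0.0]
contact_force: [0.6, -0.1, -7.5]
finger_gap: 0.0485
```

```bash
sed -i 's/range(10)/range(24)/' samp.py; python3 samp.py
```

```text
t 29.3167 z-tool [ 0.017  0.001 -1.   ] pos [0.448  0.0519 0.1578] 0.04858062949655625
F [ 0.   -0.24 -7.79] [0.42 0.53 0.42] M world [0.0015 0.0746 0.0058] [0.031 0.022 0.026] M tool [ 0.0046 -0.0745 -0.0058]
```

Call:
move_arm(
  series=[
    [4,0,0,0,0,-6,0],
    [4,0,0,0,0,-6,0],
    [4,0,0,0,0,0,0],
    [4,0,0,0,0,0,0],
    [4,0,0,0,0,0,0],
    [4,0,0,0,0,0,0],
    [4,0,0,0,0,5,0],
    [4,0,0,0,0,5,0],
    [4,0,0,0,0,0,0],
    [4,0,0,0,0,0,0],
  ],
)

```text
t: 30.2
position: [0.4467, 0.0519, 0.1582]
ee_rot: [1.0, 0.02, -0.009, 0.0]
contact_force: [0.3, -0.1, -7.8]
finger_gap: 0.0487
```

```bash
python3 samp.py
```

```text
t 31.35 z-tool [-0.017 -0.001 -1.   ] pos [0.448  0.0518 0.1578] 0.04874070123910588
F [-0.18 -0.11 -7.79] [0.46 0.57 0.49] M world [-0.0111  0.0883 -0.0041] [0.033 0.031 0.031] M tool [-0.0074 -0.0887  0.0043]
```

The 1° hysteresis test on the left jar shows a moment shift of about 0.07 N m, so mass is moving inside it. At 790 g it is also above the heaviest empty jar (605 g). I'm carrying it to the bowl.

```bash
python3 go.py .6186 -.041 .158 .042
```

```text
t 31.4 pos [0.448  0.0518 0.1578] gap 48.9 F [ 0.18 -0.11 -7.78] M [0.051 0.055 0.018]
turn(deg) [-0.    1.   -0.12] shift before-turn cm [16.67  9.96 -0.31] after-turn cm [16.66  9.99 -0.02]
```

Call:
move_arm(
  series=[
    [4,0,0,0,0,1,0],
    [4,1,0.6,0,0,0,0],
    [4,2,1.2,0,0,0,0],
    [4,2,1.2,0,0,0,0],
    [4,2,1.2,0,0,0,0],
    [4,2,1.2,0,0,0,0],
    [4,2,1.2,0,0,0,0],
    [4,2,1.2,0,0,0,0],
    [4,2,1.2,0,0,0,0],
    [4,1,0.6,0,0,0,0],
    [4,0.6,0.4,0,0,0,0],
    [4,0,0,0,0,0,0],
  ],
)

```text
t: 32.4
position: [0.6186, -0.0422, 0.1576]
ee_rot: [1.0, 0.02, 0.0, 0.0]
contact_force: [-0.4, -0.1, -7.5]
finger_gap: 0.0487
```

Call:
move_arm(
  series=[
    [4,0,0,0,0,0,0],
    [4,0,0,0,0,0,0],
    [4,0,0,0,0,0,0],
    [4,0,0,0,0,0,0],
    [4,0,0,0,0,0,0],
    [4,0,0,0,0,0,0],
  ],
)

```text
t: 32.9
position: [0.6176, -0.0412, 0.1579]
ee_rot: [1.0, 0.02, 0.0, 0.0]
contact_force: [-0.1, -0.1, -8.1]
finger_gap: 0.0484
```

```bash
python3 go.py .6186 -.041 .158 .042; python3 - <<'E'
from fit import *
for n in("scene","side"):
    p,d=robot.capture(n);cv2.imwrite(f"pics/{n}4.png",p[:,:,::-1]);X=cloud(n,d)
    for c in((.465,-.0475),(.465,-.1475)):
        r=fitjar(X,c);print(r[0].round(4),r[1].round(5),r[2])
    print("held",fitjar(X,(.631,-.0405),.17))
    m=(X[...,2]>.035)&(X[...,2]<.05)&(X[...,0]>.56)&(X[...,0]<.85)&(X[...,1]>-.17)&(X[...,1]<.1)
    q=X[m][:,:2];print("bowl",(cv2.minEnclosingCircle((q*1000).astype(np.float32))),len(q))
s0=robot.sense();p,d=robot.capture("wrist");cv2.imwrite("pics/w4.png",p[:,:,::-1])
s=robot.sense();print(s["joint_vel"].round(3))
E
```

```text
t 32.9 pos [ 0.6176 -0.0412  0.1579] gap 48.4 F [-0.11 -0.05 -8.06] M [ 0.     0.183 -0.06 ]
turn(deg) [ 0.   -0.01 -0.1 ] shift before-turn cm [ 0.1  -0.01 -0.01] after-turn cm [ 0.1  -0.01 -0.01]
[ 0.467  -0.0461  0.0406  0.0488] 0.00106 1038
[ 0.4666 -0.1462  0.0384  0.0487] 0.00108 1108
held (array([ 0.63205959, -0.04044038,  0.05673945,  0.17234502]), np.float64(0.0016618433357233862), 1300)
bowl ((684.2893676757812, -36.2778205871582), 76.76124572753906) 753
[ 0.4642 -0.0486  0.0419  0.0485] 0.00112 822
[ 0.4644 -0.1487  0.0483  0.0487] 0.00127 704
held (array([ 0.62926582, -0.04233381,  0.00985773,  0.17259455]), np.float64(0.002294236565384588), 855)
bowl ((678.4486694335938, -39.59432601928711), 77.24476623535156) 482
[-0.001  0.003 -0.002 -0.     0.     0.001]
```

View pics/scene4.png

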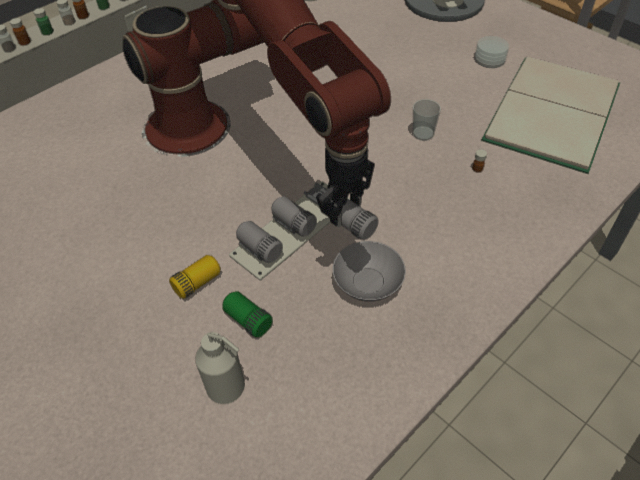

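View pics/side4.png

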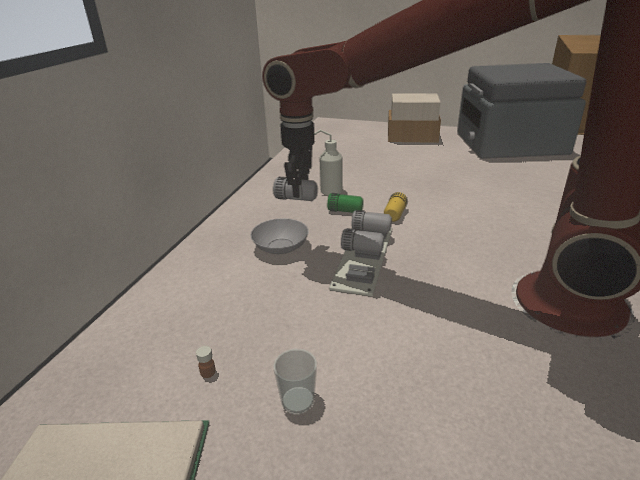

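```bash
python3 -c "
from rig import robot
print(robot.close_job())"
```

```text
the job is handed in; nothing more can be done
None
```

I lifted, shook and put back the three jars in order, left to right. The left jar holds the ball. I took it by its body and handed in the job at about 33 s, still holding it over the bowl.

**Which jar rattles:** the weights decide it, and the tilt test agrees in direction.

| Jar | Weight |
|---|---|
| Left | about 790 g |
| Middle | about 460 g |
| Right | about 315 g |

- **Weight:** an empty jar weighs at most 605 g and one with the ball at least 535 g. Only the left jar can hold the ball.
- **Shake:** I took no force readings during the shakes themselves, so I did not feel the knock directly.
- **Tilt test:** after each shake I tilted the jar both ways and compared the wrist torque. In the left jar the moment shifted by about 0.07 N·m between tilts, which means something inside was moving. That is clearly above zero but less than the roughly 0.12 N·m I expected from the ball, and I did not resolve the difference. I did not run the fine 1° and 2° version on the empty jars.

**Last checks before handing in:**
- **Held jar:** it was level, with the lid pointing away from the robot and its axis about 170 mm above the bench. The underside was about 100 mm above the bowl rim.
- **Position:** the lid end was within a few mm of the bowl centre, and the grip was about 12 mm footward of the jar's middle. The arm was at rest.
- **Other jars:** the middle and right jars were within about 1 mm of their starting places.
- **Bowl and glassware:** the bowl measured within about 2 mm of its start, and the glassware looked unmoved in the pictures. I did not measure the glassware's positions again.

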